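# Move a full parts basket from the drip hook to the sprung notch of the drying stand

### The job

Take the little wire basket of cleaned watch wheels off the plain drip hook and hang it on the notched bar of the drying stand, without setting it down on the way and keeping it level so that nothing spills. Slide its hanging bar along the notched bar until you feel the spring ball, then ease it past the ball and down until it is fully home in the notch; push gently, with no more than about 15 N, and let go. Leave the other things on the bench where they are.

Things in the scene. Friction and masses are not known exactly. Their poses are not given: they have to be found in the camera images.
- basket: Round wire basket 64 mm across, 40 mm high, 0.17 to 0.35 kg, open above. Origin: centre of its underside; z up, y along the hanging bar. Its bail: two 5 mm wire legs from the rim (y +-32 mm) bend in to y +-16 mm at 70 mm height and run up to the grip block, the hanging bar between them. A hook passes below the hanging bar, through an opening 27 mm wide that reaches 66 mm down to the rim.
- crown (a point): Centre of the basket's round hanging bar, 8 mm in diameter, 27 mm long between the legs (along the basket's y), 110 mm above the underside. 24 mm of open height above it, up to the grip block.
- grip (a point): Centre of the black grip block on top of the bail, 16 mm along the basket's x, 38 mm along y, 28 mm high; it lies 42 mm straight above crown.
- wheel_a: Brass watch wheel lying loose in the basket, a ring 18 mm across, 4 mm thick, 10 g; origin at the centre of its underside.
- wheel_b: Second, equal brass wheel in the basket.
- drip_stand: Fixed stand; the basket starts on its plain hook. Origin on the bench under its 14 mm post; the hook points along the stand's -x. Base plate 10 mm high, 76 mm wide, x -115 to +30 mm. The hook is a flat bar 10 mm wide, 8 mm thick, its top 180 mm above the bench, reaching to x = -100 mm, where a lip 5 mm thick stands 12 mm above the bar's top. Nothing is higher than the lip.
- drip_seat (a point): Point on top of the drip hook's bar, 70 mm ahead (-x) of the post's axis, within 9 mm of which the basket's hanging bar rests at the start.
- dry_stand: Fixed drying stand with the notched bar. Origin on the bench under its 16 mm post; the 12 mm wide bar points along the stand's -x, centred on y = 0. Base plate as on the drip stand. The bar is set by hand in a clamp on the post (34 x 34 mm, top 10 mm above clamp): its free tip lies 76 to 136 mm ahead of the post's axis, differently each time and not measured, so feel for it.
- clamp (a point): Point on the drying stand's post axis at the height of the top of the bar's land, 180 mm above the bench; axes as dry_stand; does not follow the bar's setting. The bar from its tip backwards: flat land 22 mm long, 14 mm thick; square notch 11 mm long, 8 mm deep; then a shoulder 10 mm higher than the land, back past the clamp. The hanging bar's centre is 4 mm above this height on the land, 4 mm below it when home.
- bar_middle (a point): Fixed point 106 mm ahead of clamp, same height: the tip's middle setting. The notch's spring ball (12 mm, centre 2 mm above the land) sticks 5 mm out of the shoulder and yields towards the post: 4 N, plus 0.5 N per mm, slippery. Sliding on the land, the hanging bar meets it about 1 mm past the notch's front edge; pushed 3 to 5 mm on it can drop in, and the ball springs out over it. Weight alone does not pass it.
- screwdriver: Bystander: small screwdriver, 120 mm, lying between the stands.
- holder_ring: Bystander: brass movement ring, 48 mm across, 14 mm high.
- tweezers: Bystander: steel tweezers, 120 mm.
- jar: Bystander: small glass jar, 36 mm across, 45 mm high.
- loupe: Bystander: black eye loupe, 34 mm across, 30 mm high.
- parts_box: Bystander: clear lidded parts box, 70 x 50 x 22 mm.
Not all that is in view belongs to the job. What is shaped like the dry_stand but blue is not meant. There is more than one size of the basket; the job needs the smaller.

How it is judged:
By the outcome, as a careful person would: the job done as asked, in the order asked, and still so for the second after the job is handed in, with the robot touching nothing.
It also fails if it takes over 61 s, if anything falls off the work surface, if the arm or the gripper's body presses on something with over 40 N, if the wrist force passes 120 N, or if a joint passes its speed limit or range.

### The arm

A 7-joint arm with a two-finger parallel gripper is mounted at the origin on the work surface. World frame = base frame: x ahead of the robot, y to its left, z up, the work surface at z = 0. Lengths are in m, angles in rad, forces in N, time in s.
With the tool pointing down it reaches from about 0.35 to 0.9 m from the base axis. Payload 19.9 kg.
Tool frame: the origin (TCP) lies between the finger pads; the fingertips stand 8 mm ahead of it and the grasp point (between the pads) lies 11 mm behind it (tip_extent is the distance from the TCP to the fingertips, in m); z points along the fingers, y is the direction in which the jaws open and shut (so a half turn about z gives the same grasp; the last joint's range is limited). The gripper opens to 94 mm and grips with 3 to 60 N. Pads are 16 mm wide; open, the fingers measure 119 mm over their backs; the gripper's body (75 mm by 177 mm) begins 78 mm behind the grasp point.
Start: joints at [1.169, 0.417, -0.01, 1.614, 0.005, 1.111, -0.053], TCP at [0.221, -0.585, 0.213] pointing down, gripper open.
Joint ranges: [-2.81, 2.81], [-0.39, 2.02], [-1.27, 1.25], [0.06, 2.57], [-1.19, 4.33], [0.19, 2], [-2.82, 2.82]. Speed limits (rad/s): [1.89, 1.89, 2.39, 2.39, 3.01, 3.01, 3.01].

### API

Orientations are given as a rotation vector (axis times angle).
In Python, from rig import * gives the robot as it stands. The module is installed in compiled form; this text tells all that it offers.
- The arm moves only by the tool drive_tool, never from a script. Its argument "steps" is a list of rows, each a list of 7 numbers: the turn, a rotation vector about the tool's x, y, z in degrees, then the shift along the tool's x, y, z in mm, then the closure, from 0 (fully open) to 1 (shut). In form: [[wx, wy, wz, tx, ty, tz, grip], ...]. A call has 1 to 10 rows; each row shifts and turns the pose as measured when the row begins, along the tool's axes as they then stand; what a row does not reach is not made up. A row lasts 1/10 s, in which the tool goes at most 50 mm and 8.59 degrees, less where a joint would pass 70% of its speed; a pose out of reach is approached as far as the arm can. A call is refused whole if a number of a shift passes 50 or a number of a turn 8.59, either way. A call with a gripper value outside its range is refused whole. The fingers move at their own pace and stop on an object; "force" is the grip in N (left out, the last holds). Time passes only in rows, so rows that do not move let the fingers close. It gives the time, the measured TCP pose, the force and the opening at its end, in the units of the state.
- read_state(): the state, without advancing time (a new reading comes with each control period).
- snapshot(name): name is "scene" or "top"; returns a dict with "img" (400x640x3 uint8, red, green, blue), "vfov" (degrees; the focal length in pixels is half the picture's height over the tangent of half this angle, whatever the lens; pixels are square), "cx", "cy" (the principal point, pixels), "rvec" (rotation vector, rad) and "tvec" (3), from world to camera coordinates, as OpenCV has them. Camera axes: x right, y down, z forward; pixel columns grow to the right and rows downward; lengths in m; the calibration is good to about 2 mm. A picture is of the moment at which its call begins. There is no depth.
- close_job(): hands the job in, once; it reports no verdict.
The state is a dict: "time": time; "joints": joint angles; "joint_vel": joint speeds; "tau": joint torques, N m; "ee_pos": TCP position; "tool_rot": TCP orientation; "wrist_force": force on the tool from outside, world axes, zero at the start; "ft_torque": the same for the moment, N m; "finger_gap": opening from 0.0 (shut) to 1.0 (fully open).
Only numpy, scipy, OpenCV 4.12 (cv2) and the standard library are available. Lean on these libraries where they do the work, as an engineer would, in place of code of your own. Each camera call takes 0.05 s, during which the arm holds its last target. There are 200 camera calls.

## Working session

There is one attempt and no reset: what is moved stays moved. The work goes in short steps, Python scripts to look and compute and a tool call to move; the robot and the scene stay as the last step left them, time stands still between calls to the robot, and variables do not carry over. Pictures are saved under pics/ and viewed, about 8 in all and at most 12, crops included, and the job is handed in when it is done.

Besides the shell and the picture viewer there is one more tool, called after "Call:" as name(argument=value, ...), one argument or row to a line, values as JSON. drive_tool: Moves the arm, as the interface text tells. Its arguments: {"type":"object","properties":{"steps":{"type":"array","items":{"type":"array","items":{"type":"number"}}},"force":{"type":"number"}},"required":["steps"]}

```bash
mkdir -p pics
cat > h.py <<'E'
from rig import *
import numpy as np, cv2
from scipy.spatial.transform import Rotation as R
def cam(s):
    h,w=s["img"].shape[:2]; f=h/2/np.tan(np.radians(s["vfov"])/2)
    K=np.array([[f,0,s["cx"]],[0,f,s["cy"]],[0,0,1]]); Rm=R.from_rotvec(s["rvec"]).as_matrix()
    return K,Rm,np.array(s["tvec"])
def proj(s,P):
    K,Rm,t=cam(s); p=(K@(Rm@np.atleast_2d(P).T+t[:,None])); return (p[:2]/p[2]).T
def ray(s,uv,z):
    K,Rm,t=cam(s); c=-Rm.T@t; d=Rm.T@np.linalg.inv(K)@np.array([*uv,1.]); return c+d*(z-c[2])/d[2]
def save(name,img,sc=1):
    cv2.imwrite("pics/"+name+".png",cv2.resize(img[:,:,::-1],None,fx=sc,fy=sc,interpolation=cv2.INTER_CUBIC))
E
python3 - <<'E'
from h import *
for n in("scene","top"):
    s=snapshot(n); save(n+"0",s["img"],1.25); K,Rm,t=cam(s); print(n,s["vfov"],s["cx"],s["cy"],-Rm.T@t,Rm.round(3).tolist())
print(read_state())
E
```

```text
scene 49.20912708601586 310.17959756325877 203.2436490971076 [1.27697849 0.42199115 0.94201984] [[-0.513, 0.859, -0.004], [0.604, 0.358, -0.712], [-0.61, -0.367, -0.702]]
top 50.72493172398469 316.79580520917983 200.73838419173472 [0.4567322  0.01008947 1.30845144] [[0.025, -1.0, -0.004], [-0.995, -0.024, -0.096], [0.096, 0.006, -0.995]]
{'time': 0.1, 'joints': array([ 1.16849008,  0.4179148 , -0.01031486,  1.61411054,  0.00467285,
        1.11070727, -0.05300139]), 'joint_vel': array([ 5.26915007e-04, -2.30845051e-03, -7.25094057e-04, -2.66696139e-03,
       -9.83679713e-07,  1.33449678e-05, -5.10151640e-04]), 'tau': array([ 1.59551393e-03, -8.52573109e+01,  6.40589185e-01, -4.26691568e+01,
       -4.87652316e-02,  1.63764122e-02,  1.49478583e-04]), 'ee_pos': array([ 0.22052869, -0.58444279,  0.2128889 ]), 'tool_rot': array([-3.08953923e+00, -5.63497349e-01,  4.02718747e-04]), 'wrist_force': array([-0.70260299,  0.99279803,  0.40037954]), 'ft_torque': array([-0.02130319, -0.02606354, -0.02117798]), 'finger_gap': 1.0009562886978896}
```

View pics/scene0.png

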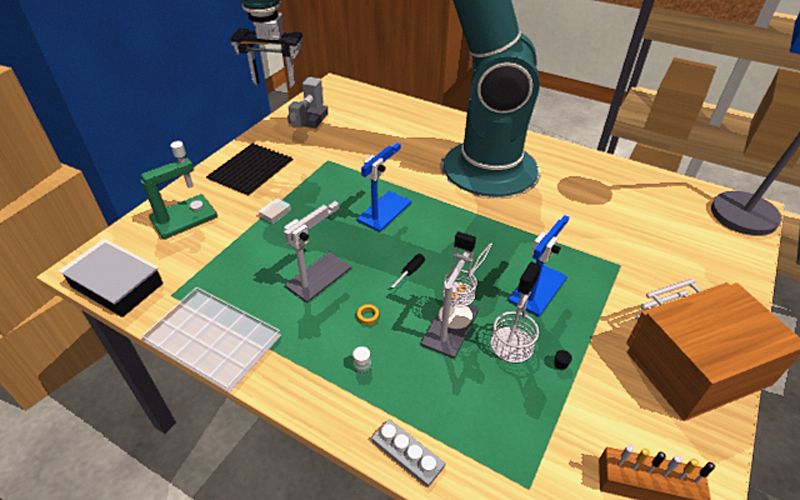

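View pics/top0.png

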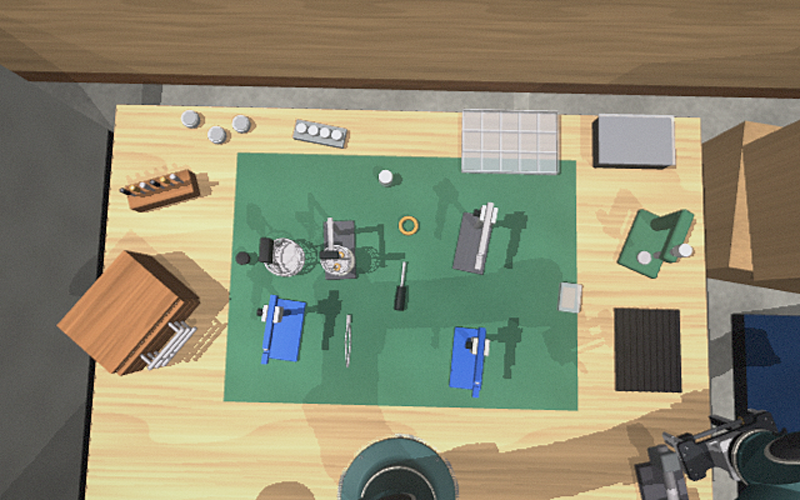

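The pictures show the basket hanging on the drip stand (top view, around 335,255), with the larger basket left of it at (283,255). The grey dry stand is around (478,238) and the blue decoys are below it. Next I crop closer.

Run:
```python
from h import *
t=snapshot("top")["img"]; s=snapshot("scene")["img"]
# top crop cols 240-410 rows 150-235 ; scene crop cols 215-405 rows 150-290
a=cv2.resize(t[150:235,240:410],None,fx=4.4,fy=4.4,interpolation=cv2.INTER_CUBIC)
save("crop_top",a)
b=np.hstack([cv2.resize(s[150:245,220:290],None,fx=5,fy=5,interpolation=cv2.INTER_CUBIC),cv2.resize(s[180:275,335:415],None,fx=5,fy=5,interpolation=cv2.INTER_CUBIC)])
save("crop_scene",b); print(a.shape,b.shape)
```

```text
(374, 748, 3) (475, 750, 3)
```

View pics/crop_top.png

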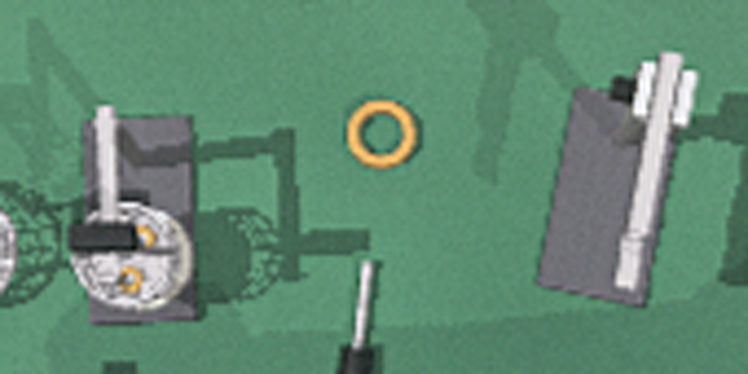

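View pics/crop_scene.png

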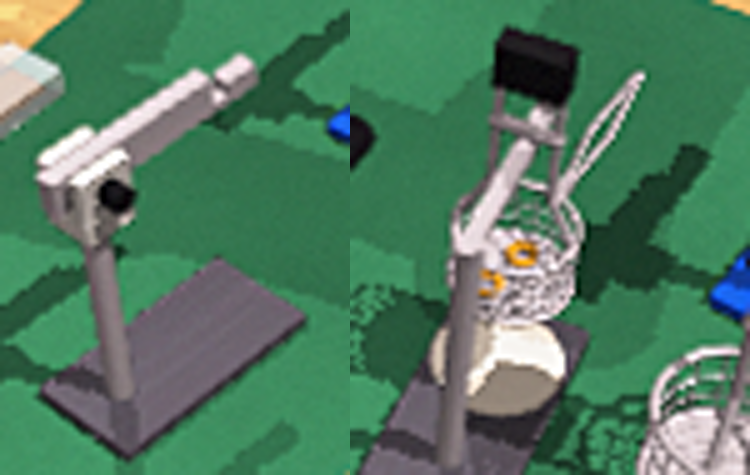

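Run:
```python
from h import *
from scipy.optimize import least_squares
t=snapshot("top"); s=snapshot("scene")
T=lambda p:np.array(p)/4.4+[240,150]-.4
SL=lambda p:np.array(p)/5+[220,150]-.4
SR=lambda p:np.array([p[0]-350,p[1]])/5+[335,180]-.4
def W(q,P):
    c,sn=np.cos(q[2]),np.sin(q[2]); return np.array([q[0]+c*P[0]-sn*P[1],q[1]+sn*P[0]+c*P[1],P[2]])
def fit(obs,x0):
    f=lambda q:np.concatenate([(proj(k,W(q,P))[0]-uv) for k,P,uv in obs])
    r=least_squares(f,x0,loss="soft_l1"); print(r.x.round(4),np.degrees(r.x[2]).round(2)); print(r.fun.reshape(-1,2).round(1).tolist()); return r.x
h=.010
drip=[(t,(.03,.038,h),T((85,118))),(t,(.03,-.038,h),T((192,117))),(t,(-.115,-.038,h),T((198,320))),(t,(-.115,.038,h),T((92,320))),(t,(.007,0,.18),T((105,107))),(s,(-.115,.038,h),None)]
fit(drip[:5],[.6,.13,0])
dry=[(t,(.03,.038,h),T((577,87))),(t,(-.115,-.038,h),T((645,305))),(t,(-.115,.038,h),T((538,285))),
 (s,(.03,.038,h),SL((130,455))),(s,(.03,-.038,h),SL((42,393))),(s,(-.115,-.038,h),SL((220,258))),(s,(-.115,.038,h),SL((305,318)))]
q=fit(dry,[.6,-.15,-.2])
for n,p,z in(("tip",(627,290),.18),("should",(632,237),.19),("back",(670,53),.19)):
    w=ray(t,T(p),z); c,sn=np.cos(q[2]),np.sin(q[2]); d=w[:2]-q[:2]; print(n,w.round(4),(c*d[0]+sn*d[1]).round(4),(-sn*d[0]+c*d[1]).round(4))
w=ray(s,SL((255,75)),.175);d=w[:2]-q[:2];print("tip scene",w,c*d[0]+sn*d[1],-sn*d[0]+c*d[1])
# grip block silhouette moments
def mask(k,x0,x1,y0,y1):
    m=np.zeros(k["img"].shape[:2],np.uint8); m[y0:y1,x0:x1]=(k["img"][y0:y1,x0:x1].max(2)<55)
    n,l,st,ce=cv2.connectedComponentsWithStats(m); i=1+st[1:,4].argmax(); return (l==i).astype(np.uint8)
ms=[(t,mask(t,250,280,190,215)),(s,mask(s,355,390,180,202))]
def mom(m):
    a=m["m00"]; return np.array([m["m10"]/a,m["m01"]/a,m["mu20"]/a/8,m["mu11"]/a/8,m["mu02"]/a/8])
for k,m in ms: print(cv2.boundingRect(m),m.sum())
C=np.array([(a,b,c) for a in(-.008,.008) for b in(-.019,.019) for c in(-.014,.014)])
def f(q):
    o=[]
    for k,m in ms:
        P=[proj(k,W(q,x)+[0,0,q[3]])[0] for x in C]; H=cv2.convexHull(np.float32(P))
        o.append(mom(cv2.moments(H))-mom(cv2.moments(m,True)))
    return np.concatenate(o)
r=min((least_squares(f,[.5,.12,y,.226]) for y in(-.3,0,.3)),key=lambda r:r.cost); print(r.x.round(4),np.degrees(r.x[2]),r.fun.round(2))
```

```text
[0.6266 0.1605 0.0635] 3.64
[[-0.2, -0.1], [-0.1, -0.8], [0.0, -0.4], [-0.6, 0.6], [0.7, 0.6]]
[ 0.6511 -0.1775 -0.1678] -9.62
[[-0.8, -0.8], [-0.4, -0.0], [-0.4, -0.2], [-0.0, -0.1], [-0.7, -0.8], [-0.7, -0.6], [0.4, -1.1]]
tip [ 0.5304 -0.1589  0.18  ] -0.1221 -0.0018
should [ 0.5619 -0.1601  0.19  ] -0.0908 0.0023
back [ 0.6753 -0.1821  0.19  ] 0.0246 -0.0005
tip scene [ 0.53635599 -0.15027269  0.175     ] -0.11763101684624602 0.007660844106310013
(256, 201, 15, 6) 21
(363, 186, 18, 16) 194
[0.5457 0.1528 0.2677 0.2205] 15.33720560044208 [-0.93  0.55 -0.35  0.08  0.34 -0.57  0.01  0.19 -0.23  0.13]
```

Run:
```python
from h import *
from scipy.optimize import least_squares
t=snapshot("top"); s=snapshot("scene")
print(t["img"][198:211,253:274].max(2))
def W(q,P):
    c,sn=np.cos(q[2]),np.sin(q[2]); return np.array([q[0]+c*P[0]-sn*P[1],q[1]+sn*P[0]+c*P[1],P[2]])
def mask(k,x0,x1,y0,y1,th):
    m=np.zeros(k["img"].shape[:2],np.uint8); m[y0:y1,x0:x1]=(k["img"][y0:y1,x0:x1].max(2)<th)
    n,l,st,ce=cv2.connectedComponentsWithStats(m); i=1+st[1:,4].argmax(); return (l==i).astype(np.uint8)
def mom(m):
    a=m["m00"]; return np.array([m["m10"]/a,m["m01"]/a,m["mu20"]/a/8,m["mu11"]/a/8,m["mu02"]/a/8])
C=np.array([(a,b,c) for a in(-.008,.008) for b in(-.019,.019) for c in(-.014,.014)])
for th in(65,75):
    ms=[(t,mask(t,250,280,190,215,th)),(s,mask(s,355,390,180,202,th))]
    for k,m in ms: print(cv2.boundingRect(m),m.sum())
    def f(q):
        o=[]
        for k,m in ms:
            P=[proj(k,W(q,x)+[0,0,q[3]])[0] for x in C]; H=cv2.convexHull(np.float32(P))
            o.append(mom(cv2.moments(H))-mom(cv2.moments(m,True)))
        return np.concatenate(o)
    r=least_squares(f,[.5,.12,.1,.226],diff_step=1e-3); print(r.x.round(4),np.degrees(r.x[2]),r.fun.round(2))
```

```text
[[136 140 144 104  82  86  89 106 191 168 194 206 207 182 138  98 151 172
  143 130 183]
 [135 141 144 105  87  91 118 196 173 143 204 217 218 176 220 234 171 138
  179 211 200]
 [ 88 132 151  96  62  62 115 120  82  91 119 123 127  93 130 144  98 135
  201 225 212]
 [ 79 134 110  70  67  59  85  62  57  65  63  55  60  56  54  52  50  65
  200 210 153]
 [ 81 135  99  61  66  68  66  64  59  65  64  60  61  60  63  61  58  32
  195 228 226]
 [ 80 135  99  62  65  70  65  65  63  64  64  62  68  64  65  65  63  28
  142 225 238]
 [ 89 136  96  65  73  65  71  66  67  70  70  69  65  69  70  66  66  39
   85 183 234]
 [114 144  98  64  69  70  74  75  74  71  76  77  64  70  70  69  68  40
   68 113 203]
 [118 147 113  46  39  41  44  44  37  35  33  34  30  34  44  36  36  31
   76  73 125]
 [ 97 143 151 123  89  80  78  63  96 108 110 102 154 112  98 106 109 126
  140 128 107]
 [ 93 144 156 180 143 118 126 135 209 226 223 217 226 198 142 134 138 206
  229 205 191]
 [ 92 108 105 195 179 196 198 159 219 189 214 224 228 198 178 212 226 220
  211 205 223]
 [ 98  91  86 130 170 190 158 138 155 201 225 221 224 223 203 208 199 194
  204 208 222]]
(256, 201, 15, 7) 46
(363, 185, 18, 17) 202
[0.5498 0.1537 0.2417 0.2242] 13.847861381170489 [-0.79  0.34  0.55 -0.14  0.12 -0.8   0.    0.2  -0.17  0.08]
(256, 200, 17, 8) 91
(363, 185, 18, 17) 211
[0.5505 0.1552 0.0325 0.2252] 1.8633760101715613 [-0.25  0.11  0.1  -0.06  0.12 -0.25  0.    0.1   0.09  0.13]
```

```bash
cat >> h.py <<'E'
def togo(pos,jaw_deg):
    "remaining shift in tool axes (mm) to TCP pos, turn about tool z (deg), tilt, so that tool y points along jaw_deg"
    st=read_state(); M=R.from_rotvec(st["tool_rot"]).as_matrix(); c,s=np.cos(np.radians(jaw_deg)),np.sin(np.radians(jaw_deg))
    G=np.column_stack([np.cross([c,s,0],[0,0,-1]),[c,s,0],[0,0,-1]])
    print("t",round(st["time"],2),"pos",(st["ee_pos"]*1000).round(1),"F",st["wrist_force"].round(2),"gap",round(float(st["finger_gap"])*94,1))
    print("turn",np.degrees(R.from_matrix(M.T@G).as_rotvec()).round(2),"shift mm",(M.T@(np.array(pos)-st["ee_pos"])*1000).round(1),"tool axes final: x",G[:,0].round(3),"y",G[:,1].round(3))
    print("shift in final axes",(G.T@(np.array(pos)-st["ee_pos"])*1000).round(1))
E
python3 -c "
from h import *
togo([.5505,.155,.33],2.5)
t=snapshot('top')
for p in((265,362),(272,298),(484,393),(485,330)): print(ray(t,np.array(p)/1.25,.19).round(3))"
```

```text
t 0.4 pos [ 220.6 -584.7  213.3] F [-0.25  0.29  1.12] gap 94.2
turn [-1.000e-02 -1.000e-02 -7.183e+01] shift mm [ 569.8 -575.7 -116.5] tool axes final: x [-0.044  0.999  0.   ] y [0.999 0.044 0.   ]
shift in final axes [ 724.6  361.8 -116.7]
[0.325 0.285 0.19 ]
[0.458 0.276 0.19 ]
[ 0.273 -0.173  0.19 ]
[ 0.403 -0.174  0.19 ]
```

Call:
drive_tool(
  steps=[
    [0, 0, -8, 0, 0, -16, 0],
    [0, 0, -8, 0, 0, -16, 0],
    [0, 0, -8, 0, 0, -16, 0],
    [0, 0, -8, 0, 0, -16, 0],
    [0, 0, -8, 0, 0, -16, 0],
    [0, 0, -8, 0, 0, -16, 0],
    [0, 0, -8, 0, 0, -16, 0],
    [0, 0, -8, 0, 0, -16, 0],
    [0, 0, -7, 0, 0, -16, 0],
  ],
  force=40,
)

```text
time: 1.35
ee_pos: [0.2202, -0.5836, 0.3605]
tool_rot: [-2.132, -2.301, -0.002]
wrist_force: [-0.5, 0.7, -0.1]
finger_gap: 1.004
```

```bash
python3 -c "
from h import *
togo([.5505,.155,.33],2.5)"
```

```text
t 1.35 pos [ 220.2 -583.6  360.5] F [-0.52  0.73 -0.06] gap 94.4
turn [-0.13 -0.24  1.88] shift mm [711.  385.8  32.7] tool axes final: x [-0.044  0.999  0.   ] y [0.999 0.044 0.   ]
shift in final axes [723.4 362.2  30.5]
```

Call:
drive_tool(
  steps=[
    [0, 0, 2, 36, 24, 0, 0],
    [0, 0, 0, 40, 24, 0, 0],
    [0, 0, 0, 40, 24, 0, 0],
    [0, 0, 0, 40, 24, 0, 0],
    [0, 0, 0, 40, 24, 0, 0],
    [0, 0, 0, 40, 24, 0, 0],
    [0, 0, 0, 40, 22, 0, 0],
    [0, 0, 0, 40, 20, 0, 0],
    [0, 0, 0, 40, 20, 0, 0],
    [0, 0, 0, 40, 20, 0, 0],
  ],
)

```text
time: 2.35
ee_pos: [0.4299, -0.1666, 0.3625]
tool_rot: [2.178, 2.263, -0.004]
wrist_force: [0.4, -0.4, 0.1]
finger_gap: 0.998
```

Call:
drive_tool(
  steps=[
    [0, 0, 0, 40, 16, 0, 0],
    [0, 0, 0, 40, 16, 0, 0],
    [0, 0, 0, 40, 16, 0, 0],
    [0, 0, 0, 40, 16, 0, 0],
    [0, 0, 0, 40, 16, 0, 0],
    [0, 0, 0, 40, 16, 0, 0],
    [0, 0, 0, 40, 16, 0, 0],
    [0, 0, 0, 0, 0, 0, 0],
  ],
)

```text
time: 3.15
ee_pos: [0.5333, 0.1352, 0.3632]
tool_rot: [2.171, 2.265, 0.0]
wrist_force: [-0.5, 0.6, -0.4]
finger_gap: 1.002
```

```bash
python3 -c "
from h import *
togo([.5505,.155,.33],2.5)"
```

```text
t 3.15 pos [533.3 135.2 363.2] F [-0.48  0.56 -0.36] gap 94.2
turn [ 0.17  0.18 -0.07] shift mm [19.1 18.  33.2] tool axes final: x [-0.044  0.999  0.   ] y [0.999 0.044 0.   ]
shift in final axes [19.  18.1 33.2]
```

Call:
drive_tool(
  steps=[
    [0, 0, 0, 19, 18, 0, 0],
    [0, 0, 0, 0, 0, 35, 0],
    [0, 0, 0, 0, 0, 35, 0],
    [0, 0, 0, 0, 0, 0, 0],
  ],
)

```text
time: 3.55
ee_pos: [0.5517, 0.1564, 0.2917]
tool_rot: [2.168, 2.266, 0.002]
wrist_force: [0.5, -0.9, 0.7]
finger_gap: 0.999
```

Run:
```python
from h import *
togo([.5505,.155,.215],2.5)
s=snapshot("scene")["img"]; save("look1",s[110:260,300:440],5)
```

```text
t 3.55 pos [551.7 156.4 291.7] F [ 0.53 -0.91  0.72] gap 93.9
turn [0.25 0.16 0.03] shift mm [-1.1 -1.6 76.7] tool axes final: x [-0.044  0.999  0.   ] y [0.999 0.044 0.   ]
shift in final axes [-1.3 -1.2 76.7]
```

View pics/look1.png

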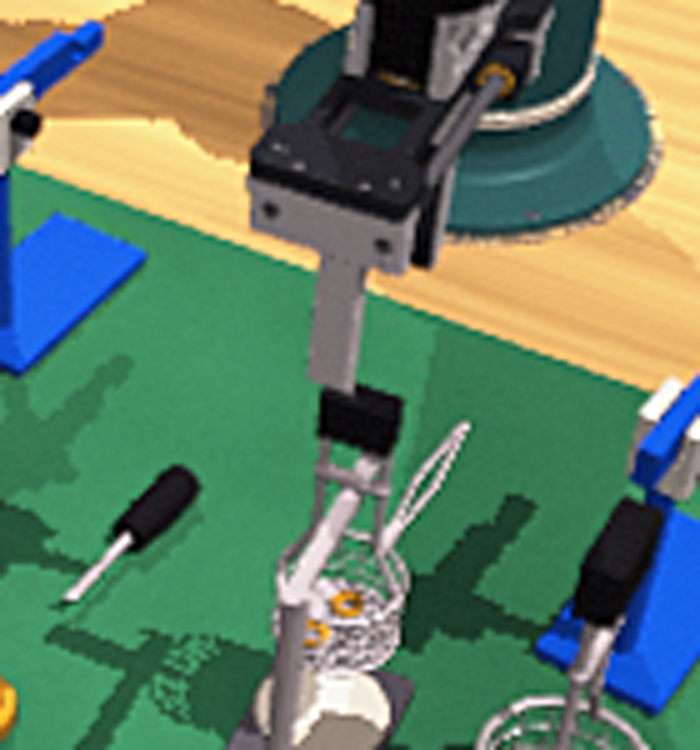

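The view shows the gripper over the black grip block (360,420), lined up with the basket, and the near finger clear of the block. I'll descend and close.

Call:
drive_tool(
  steps=[
    [0, 0, 0, -1, -1.5, 25, 0],
    [0, 0, 0, 0, 0, 25, 0],
    [0, 0, 0, 0, 0, 20, 0],
    [0, 0, 0, 0, 0, 5, 0],
    [0, 0, 0, 0, 0, 0, 0.5],
  ],
)

```text
time: 4.1
ee_pos: [0.5557, 0.1546, 0.2272]
tool_rot: [2.167, 2.256, 0.017]
wrist_force: [0.5, 0.2, 0.7]
finger_gap: 0.945
```

```bash
python3 -c "
from h import *
togo([.5505,.155,.215],2.5)"
```

```text
t 4.1 pos [555.7 154.6 227.2] F [0.51 0.19 0.7 ] gap 88.8
turn [ 0.99  0.12 -0.19] shift mm [ 0.6 -5.4 12.1] tool axes final: x [-0.044  0.999  0.   ] y [0.999 0.044 0.   ]
shift in final axes [ 0.6 -5.2 12.2]
```

Call:
drive_tool(
  steps=[
    [1, 0, 0, 0.5, -5, 6, 0.4],
    [0, 0, 0, 0, 0, 6, 0.4],
    [0, 0, 0, 0, 0, 0, 0.4],
  ],
)

```text
time: 4.4
ee_pos: [0.5519, 0.155, 0.218]
tool_rot: [2.175, 2.263, 0.001]
wrist_force: [0.5, -0.5, 0.3]
finger_gap: 0.699
```

```bash
python3 -c "
from h import *
togo([.5505,.155,.215],2.5)"
```

```text
t 4.4 pos [551.9 155.  218. ] F [ 0.49 -0.54  0.28] gap 65.7
turn [ 0.15  0.1  -0.24] shift mm [ 0.  -1.4  3. ] tool axes final: x [-0.044  0.999  0.   ] y [0.999 0.044 0.   ]
shift in final axes [ 0.  -1.4  3. ]
```

Call:
drive_tool(
  steps=[
    [0, 0, 0, 0, -1.4, 3, 0.7],
    [0, 0, 0, 0, 0, 0, 0.75],
    [0, 0, 0, 0, 0, 0, 0.8],
    [0, 0, 0, 0, 0, 0, 0.9],
    [0, 0, 0, 0, 0, 0, 1],
    [0, 0, 0, 0, 0, 0, 1],
    [0, 0, 0, 0, 0, 0, 1],
  ],
  force=40,
)

```text
time: 5.1
ee_pos: [0.5509, 0.1552, 0.2158]
tool_rot: [2.174, 2.262, 0.003]
wrist_force: [-0.1, -1.0, -0.1]
finger_gap: 0.168
```

```bash
python3 -c "
from h import *
togo([.5505,.155,.240],2.5)"
```

```text
t 5.1 pos [550.9 155.2 215.8] F [-0.11 -0.96 -0.05] gap 15.8
turn [ 0.24  0.09 -0.24] shift mm [ -0.3  -0.3 -24.2] tool axes final: x [-0.044  0.999  0.   ] y [0.999 0.044 0.   ]
shift in final axes [ -0.2  -0.4 -24.2]
```

Gripped, with a gap of 15.8 mm that matches the 16 mm block. I'll lift gently.

Call:
drive_tool(
  steps=[
    [0, 0, 0, 0, 0, -4, 1],
    [0, 0, 0, 0, 0, -5, 1],
    [0, 0, 0, 0, 0, -6, 1],
    [0, 0, 0, 0, 0, -6, 1],
    [0, 0, 0, 0, 0, -5, 1],
    [0, 0, 0, 0, 0, 0, 1],
    [0, 0, 0, 0, 0, 0, 1],
  ],
)

```text
time: 5.8
ee_pos: [0.5505, 0.1552, 0.2442]
tool_rot: [2.174, 2.262, 0.002]
wrist_force: [0.3, -0.9, -2.8]
finger_gap: 0.165
```

```bash
python3 -c "
from h import *
togo([.44,.15,.240],2.5)"
```

```text
t 5.8 pos [550.5 155.2 244.2] F [ 0.25 -0.9  -2.8 ] gap 15.5
turn [ 0.2   0.1  -0.23] shift mm [  -0.8 -110.6    3.8] tool axes final: x [-0.044  0.999  0.   ] y [0.999 0.044 0.   ]
shift in final axes [  -0.4 -110.6    4.2]
```

Call:
drive_tool(
  steps=[
    [0, 0, 0, 0, -5, 0, 1],
    [0, 0, 0, 0, -10, 0, 1],
    [0, 0, 0, 0, -14, 0, 1],
    [0, 0, 0, 0, -15, 0, 1],
    [0, 0, 0, 0, -15, 0, 1],
    [0, 0, 0, 0, -15, 0, 1],
    [0, 0, 0, 0, -15, 0, 1],
    [0, 0, 0, 0, -12, 0, 1],
    [0, 0, 0, 0, -7, 0, 1],
    [0, 0, 0, 0, -3, 0, 1],
  ],
)

```text
time: 6.8
ee_pos: [0.4285, 0.1501, 0.2412]
tool_rot: [2.174, 2.263, -0.005]
wrist_force: [0.1, -0.6, -1.9]
finger_gap: 0.167
```

```bash
python3 -c "
from h import *
togo([.495,-.151,.240],-9.5)"
```

```text
t 6.8 pos [428.5 150.1 241.2] F [ 0.09 -0.63 -1.89] gap 15.7
turn [ 0.04  0.27 11.8 ] shift mm [-303.5   54.4    2.7] tool axes final: x [0.165 0.986 0.   ] y [ 0.986 -0.165  0.   ]
shift in final axes [-286.   115.3    1.2]
```

Call:
drive_tool(
  steps=[
    [0, 0, 0, -6, 0, 0, 1],
    [0, 0, 0, -12, 0, 0, 1],
    [0, 0, 1, -18, 0, 0, 1],
    [0, 0, 1, -22, 0, 0, 1],
    [0, 0, 1, -24, 2, 0, 1],
    [0, 0, 1, -24, 3, 0, 1],
    [0, 0, 1, -24, 4, 0, 1],
    [0, 0, 1, -24, 5, 0, 1],
    [0, 0, 1, -24, 6, 0, 1],
    [0, 0, 1, -24, 6, 0, 1],
  ],
)

```text
time: 7.8
ee_pos: [0.453, -0.0621, 0.2421]
tool_rot: [2.329, 2.104, -0.001]
wrist_force: [0.6, 0.7, -2.2]
finger_gap: 0.165
```

```bash
python3 -c "
from h import *
togo([.495,-.151,.240],-9.5)"
```

```text
t 7.8 pos [453.  -62.1 242.1] F [ 0.55  0.75 -2.21] gap 15.5
turn [0.12 0.15 3.68] shift mm [-84.1  50.8   2.4] tool axes final: x [0.165 0.986 0.   ] y [ 0.986 -0.165  0.   ]
shift in final axes [-80.7  56.1   2.1]
```

Call:
drive_tool(
  steps=[
    [0, 0, 1, -18, 7, 0, 1],
    [0, 0, 1, -14, 8, 0, 1],
    [0, 0, 1, -13, 9, 0, 1],
    [0, 0, 0.5, -12, 9, 0, 1],
    [0, 0, 0, -9, 8, 0, 1],
    [0, 0, 0, -5, 6, 0, 1],
    [0, 0, 0, -2, 3, 0, 1],
    [0, 0, 0, 0, 0, 0, 1],
  ],
)

```text
time: 8.6
ee_pos: [0.4967, -0.1494, 0.2414]
tool_rot: [2.4, 2.025, 0.0]
wrist_force: [-0.6, 0.3, -1.9]
finger_gap: 0.165
```

Run:
```python
from h import *
togo([.495,-.151,.224],-9.5)
s=snapshot("scene")["img"]; t=snapshot("top")["img"]
a=cv2.resize(s[120:250,210:330],(600,650)[::1],interpolation=cv2.INTER_CUBIC)[:600]
save("look2",s[125:245,210:330],4.9)
```

```text
t 8.6 pos [ 496.7 -149.4  241.4] F [-0.56  0.33 -1.95] gap 15.5
turn [ 0.06  0.05 -0.21] shift mm [-1.9 -1.4 17.4] tool axes final: x [0.165 0.986 0.   ] y [ 0.986 -0.165  0.   ]
shift in final axes [-1.9 -1.4 17.4]
```

View pics/look2.png

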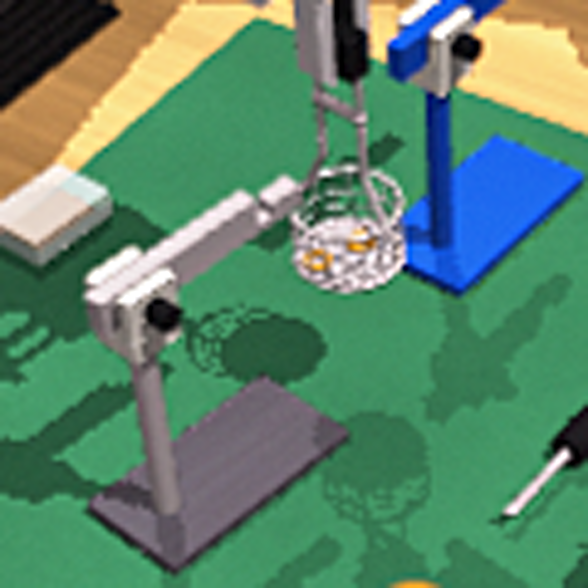

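The basket hangs level with both wheels inside. The hanging bar is at about (340,105) and the notched bar's tip at about (288,180). I'll check lateral alignment from these.

Run:
```python
from h import *
s=snapshot("scene")
L=lambda p:np.array(p)/4.9+[210,125]-.4
print(proj(s,[.4967,-.1494,.2096]),L((340,105)))
a=ray(s,L((340,105)),.2096); u=np.array([.986,-.167])
n=np.array([.167,.986])
for nm,p,z in(("tip mid top",(290,182),.18),("notch rear mid/shoulder",(247,200),.19),("back mid",(97,293),.19)):
    w=ray(s,L(p),z); d=w[:2]-a[:2]; print(nm,w.round(4),"ahead",(d@u).round(4),"lateral",(d@n).round(4))
print(a)
```

```text
[[278.20621645 147.01187472]] [278.9877551  146.02857143]
tip mid top [ 0.5336 -0.1578  0.18  ] ahead 0.0424 lateral -0.0007
notch rear mid/shoulder [ 0.5682 -0.1617  0.19  ] ahead 0.0771 lateral 0.0012
back mid [ 0.6703 -0.185   0.19  ] ahead 0.1817 lateral -0.0048
[ 0.49191348 -0.15001778  0.2096    ]
```

Call:
drive_tool(
  steps=[
    [0, 0, 0, -1, 4, 4, 1],
    [0, 0, 0, -1, 7, 5, 1],
    [0, 0, 0, 0, 8, 2, 1],
    [0, 0, 0, 0, 8, 0, 1],
    [0, 0, 0, 0, 7, 0, 1],
    [0, 0, 0, 0, 6, 0, 1],
    [0, 0, 0, 0, 3, 0, 1],
    [0, 0, 0, 0, 0, 0, 1],
    [0, 0, 0, 0, 0, 0, 1],
  ],
)

```text
time: 9.65
ee_pos: [0.5424, -0.158, 0.2295]
tool_rot: [2.398, 2.026, -0.0]
wrist_force: [0.1, -0.2, -3.2]
finger_gap: 0.166
```

```bash
python3 -c "
from h import *
togo([.541,-.159,.216],-9.5)"
```

```text
t 9.65 pos [ 542.4 -158.   229.5] F [ 0.1  -0.23 -3.23] gap 15.6
turn [ 0.07  0.07 -0.11] shift mm [-1.2 -1.2 13.5] tool axes final: x [0.165 0.986 0.   ] y [ 0.986 -0.165  0.   ]
shift in final axes [-1.2 -1.2 13.5]
```

Call:
drive_tool(
  steps=[
    [0, 0, 0, -1, -1, 4, 1],
    [0, 0, 0, 0, 0, 4, 1],
    [0, 0, 0, 0, 0, 2, 1],
    [0, 0, 0, 0, 0, 1, 1],
    [0, 0, 0, 0, 0, 0, 1],
  ],
)

```text
time: 10.15
ee_pos: [0.5404, -0.159, 0.2176]
tool_rot: [2.399, 2.026, -0.001]
wrist_force: [-0.0, 0.5, -2.6]
finger_gap: 0.168
```

Call:
drive_tool(
  steps=[
    [0, 0, 0, 0, 0, 1, 1],
    [0, 0, 0, 0, 0, 0.5, 1],
  ],
)

```text
time: 10.35
ee_pos: [0.5404, -0.1591, 0.2161]
tool_rot: [2.398, 2.026, -0.001]
wrist_force: [-1.1, 0.8, -2.4]
finger_gap: 0.17
```

Call:
drive_tool(
  steps=[
    [0, 0, 0, 0, 0, 0.5, 1],
    [0, 0, 0, 0, 0, 0.5, 1],
  ],
)

```text
time: 10.55
ee_pos: [0.5406, -0.1591, 0.2155]
tool_rot: [2.398, 2.025, -0.001]
wrist_force: [-4.5, 0.5, 7.7]
finger_gap: 0.167
```

Call:
drive_tool(
  steps=[
    [0, 0, 0, 0, 0, -0.3, 1],
    [0, 0, 0, 0, 1, 0, 1],
    [0, 0, 0, 0, 1, 0, 1],
  ],
)

```text
time: 10.85
ee_pos: [0.5427, -0.1595, 0.216]
tool_rot: [2.398, 2.025, -0.001]
wrist_force: [-0.5, 0.2, -2.9]
finger_gap: 0.165
```

Call:
drive_tool(
  steps=[
    [0, 0, 0, 0, 1, 0, 1],
    [0, 0, 0, 0, 1, 0, 1],
  ],
)

```text
time: 11.05
ee_pos: [0.5448, -0.1598, 0.2158]
tool_rot: [2.398, 2.025, -0.001]
wrist_force: [-1.2, 0.2, -0.1]
finger_gap: 0.169
```

Call:
drive_tool(
  steps=[
    [0, 0, 0, 0, 1, 0, 1],
    [0, 0, 0, 0, 1, 0, 1],
  ],
)

```text
time: 11.25
ee_pos: [0.5469, -0.1601, 0.2158]
tool_rot: [2.398, 2.026, -0.001]
wrist_force: [-1.8, -0.1, -0.7]
finger_gap: 0.17
```

Call:
drive_tool(
  steps=[
    [0, 0, 0, 0, 1, 0, 1],
    [0, 0, 0, 0, 1, 0, 1],
  ],
)

```text
time: 11.45
ee_pos: [0.549, -0.1605, 0.2158]
tool_rot: [2.398, 2.026, -0.001]
wrist_force: [-0.7, -0.3, -0.7]
finger_gap: 0.168
```

Call:
drive_tool(
  steps=[
    [0, 0, 0, 0, 1, 0, 1],
    [0, 0, 0, 0, 1, 0, 1],
  ],
)

```text
time: 11.65
ee_pos: [0.5512, -0.1609, 0.2158]
tool_rot: [2.398, 2.026, -0.001]
wrist_force: [-1.0, -0.8, -0.9]
finger_gap: 0.168
```

Call:
drive_tool(
  steps=[
    [0, 0, 0, 0, 1, 0, 1],
  ],
)

```text
time: 11.75
ee_pos: [0.5522, -0.161, 0.2158]
tool_rot: [2.398, 2.026, -0.001]
wrist_force: [-1.0, -0.3, -0.6]
finger_gap: 0.166
```

Call:
drive_tool(
  steps=[
    [0, 0, 0, 0, 0.7, 0, 1],
  ],
)

```text
time: 11.85
ee_pos: [0.5531, -0.1612, 0.2158]
tool_rot: [2.398, 2.026, -0.001]
wrist_force: [-1.9, 0.1, -0.0]
finger_gap: 0.168
```

Call:
drive_tool(
  steps=[
    [0, 0, 0, 0, 0.7, 0, 1],
  ],
)

```text
time: 11.95
ee_pos: [0.5538, -0.1613, 0.2158]
tool_rot: [2.398, 2.026, -0.001]
wrist_force: [-1.1, 0.4, -0.4]
finger_gap: 0.163
```

Call:
drive_tool(
  steps=[
    [0, 0, 0, 0, 0.7, 0, 1],
  ],
)

```text
time: 12.05
ee_pos: [0.5545, -0.1614, 0.2158]
tool_rot: [2.398, 2.026, -0.001]
wrist_force: [-0.3, 0.4, -0.9]
finger_gap: 0.166
```

Call:
drive_tool(
  steps=[
    [0, 0, 0, 0, 0.7, 0, 1],
  ],
)

```text
time: 12.15
ee_pos: [0.5553, -0.1616, 0.2158]
tool_rot: [2.398, 2.026, -0.001]
wrist_force: [-1.9, 0.0, -1.3]
finger_gap: 0.169
```

Call:
drive_tool(
  steps=[
    [0, 0, 0, 0, 0.7, 0, 1],
  ],
)

```text
time: 12.25
ee_pos: [0.556, -0.1617, 0.2158]
tool_rot: [2.398, 2.026, -0.001]
wrist_force: [-1.0, -0.4, -0.2]
finger_gap: 0.166
```

Call:
drive_tool(
  steps=[
    [0, 0, 0, 0, 0.7, 0, 1],
  ],
)

```text
time: 12.35
ee_pos: [0.5568, -0.1619, 0.2158]
tool_rot: [2.398, 2.026, -0.001]
wrist_force: [-0.6, 0.2, -2.2]
finger_gap: 0.171
```

Call:
drive_tool(
  steps=[
    [0, 0, 0, 0, 0.7, 0, 1],
  ],
)

```text
time: 12.45
ee_pos: [0.5576, -0.162, 0.2157]
tool_rot: [2.398, 2.026, -0.001]
wrist_force: [0.3, -0.4, -2.5]
finger_gap: 0.167
```

Call:
drive_tool(
  steps=[
    [0, 0, 0, 0, 0.7, 0, 1],
  ],
)

```text
time: 12.55
ee_pos: [0.5584, -0.1621, 0.2157]
tool_rot: [2.398, 2.026, -0.001]
wrist_force: [0.2, 0.1, -1.8]
finger_gap: 0.163
```

Call:
drive_tool(
  steps=[
    [0, 0, 0, 0, 0.7, 0, 1],
  ],
)

```text
time: 12.65
ee_pos: [0.5589, -0.1622, 0.2156]
tool_rot: [2.399, 2.026, -0.002]
wrist_force: [-3.9, 1.6, -0.6]
finger_gap: 0.166
```

Call:
drive_tool(
  steps=[
    [0, 0, 0, 0, 1, 0, 1],
  ],
)

```text
time: 12.75
ee_pos: [0.5595, -0.1624, 0.2154]
tool_rot: [2.399, 2.026, -0.003]
wrist_force: [-4.9, 0.4, 0.1]
finger_gap: 0.167
```

Call:
drive_tool(
  steps=[
    [0, 0, 0, 0, 1, 0, 1],
  ],
)

```text
time: 12.85
ee_pos: [0.5602, -0.1624, 0.2153]
tool_rot: [2.4, 2.027, -0.004]
wrist_force: [-5.0, 0.7, 0.0]
finger_gap: 0.165
```

Call:
drive_tool(
  steps=[
    [0, 0, 0, 0, 1, 0, 1],
  ],
)

```text
time: 12.95
ee_pos: [0.561, -0.1626, 0.2152]
tool_rot: [-2.4, -2.027, 0.004]
wrist_force: [-5.3, 0.4, -0.5]
finger_gap: 0.167
```

Call:
drive_tool(
  steps=[
    [0, 0, 0, 0, 1, 0, 1],
  ],
)

```text
time: 13.05
ee_pos: [0.5618, -0.1627, 0.2152]
tool_rot: [-2.4, -2.027, 0.005]
wrist_force: [-4.5, 0.7, 1.2]
finger_gap: 0.17
```

Call:
drive_tool(
  steps=[
    [0, 0, 0, 0, 1, 0.3, 1],
  ],
)

```text
time: 13.15
ee_pos: [0.5626, -0.1629, 0.2148]
tool_rot: [-2.399, -2.027, 0.006]
wrist_force: [-6.1, 0.7, 0.3]
finger_gap: 0.168
```

Call:
drive_tool(
  steps=[
    [0, 0, 0, 0, 0.3, 0.8, 1],
  ],
)

```text
time: 13.25
ee_pos: [0.5627, -0.1629, 0.2139]
tool_rot: [-2.399, -2.026, 0.007]
wrist_force: [-5.3, 1.6, -0.4]
finger_gap: 0.169
```

Call:
drive_tool(
  steps=[
    [0, 0, 0, 0, 0.3, 1, 1],
  ],
)

```text
time: 13.35
ee_pos: [0.5627, -0.1629, 0.2127]
tool_rot: [-2.399, -2.026, 0.008]
wrist_force: [-5.9, 0.2, -1.1]
finger_gap: 0.165
```

Call:
drive_tool(
  steps=[
    [0, 0, 0, 0, 0.2, 1, 1],
  ],
)

```text
time: 13.45
ee_pos: [0.5625, -0.1629, 0.2114]
tool_rot: [-2.398, -2.025, 0.009]
wrist_force: [-5.4, 0.6, -1.0]
finger_gap: 0.166
```

Call:
drive_tool(
  steps=[
    [0, 0, 0, 0, 0.2, 1, 1],
  ],
)

```text
time: 13.55
ee_pos: [0.5623, -0.1629, 0.2101]
tool_rot: [-2.397, -2.025, 0.01]
wrist_force: [-5.7, 0.9, -2.7]
finger_gap: 0.167
```

```bash
python3 -c "
from h import *
togo([.5625,-.163,.2076],-9.5)"
```

```text
t 13.55 pos [ 562.3 -162.9  210.1] F [-5.73  0.9  -2.73] gap 15.7
turn [-0.4   0.13 -0.13] shift mm [-0.1  0.2  2.5] tool axes final: x [0.165 0.986 0.   ] y [ 0.986 -0.165  0.   ]
shift in final axes [-0.1  0.2  2.5]
```

Call:
drive_tool(
  steps=[
    [-0.2, 0, 0, 0, 0.2, 0.8, 1],
  ],
)

```text
time: 13.65
ee_pos: [0.5622, -0.1629, 0.2089]
tool_rot: [-2.399, -2.026, 0.007]
wrist_force: [-5.1, 1.5, -2.9]
finger_gap: 0.169
```

Call:
drive_tool(
  steps=[
    [-0.2, 0, 0, 0, 0, 0.8, 1],
  ],
)

```text
time: 13.75
ee_pos: [0.562, -0.1628, 0.2077]
tool_rot: [2.4, 2.027, -0.004]
wrist_force: [-4.6, 1.0, 1.3]
finger_gap: 0.169
```

Call:
drive_tool(
  steps=[
    [0, 0, 0, 0, 0, 0.6, 1],
  ],
)

```text
time: 13.85
ee_pos: [0.562, -0.1628, 0.2074]
tool_rot: [2.4, 2.027, -0.004]
wrist_force: [-7.2, 1.3, 10.9]
finger_gap: 0.168
```

Call:
drive_tool(
  steps=[
    [0, 0, 0, 0, 0, -0.3, 1],
    [0, 0, 0, 0, 0, 0, 1],
  ],
)

```text
time: 14.05
ee_pos: [0.5619, -0.1628, 0.2077]
tool_rot: [2.399, 2.027, -0.004]
wrist_force: [-3.2, -0.2, -2.3]
finger_gap: 0.167
```

Call:
drive_tool(
  steps=[
    [0, 0, 0, 0, 0, 0, 0.7],
    [0, 0, 0, 0, 0, 0, 0.6],
    [0, 0, 0, 0, 0, 0, 0.5],
    [0, 0, 0, 0, 0, 0, 0.5],
    [0, 0, 0, 0, 0, 0, 0.5],
  ],
)

```text
time: 14.55
ee_pos: [0.5644, -0.1632, 0.2093]
tool_rot: [2.396, 2.023, 0.002]
wrist_force: [-0.5, -0.7, -0.7]
finger_gap: 0.498
```

Run:
```python
from h import *
togo([.5625,-.163,.2076],-9.5)
s=snapshot("scene")["img"]
save("look3",s[125:245,200:320],4.9)
```

```text
t 14.55 pos [ 564.4 -163.2  209.3] F [-0.46 -0.68 -0.74] gap 46.8
turn [ 0.3   0.14 -0.14] shift mm [-0.1 -1.9  1.6] tool axes final: x [0.165 0.986 0.   ] y [ 0.986 -0.165  0.   ]
shift in final axes [-0.1 -1.9  1.7]
```

View pics/look3.png

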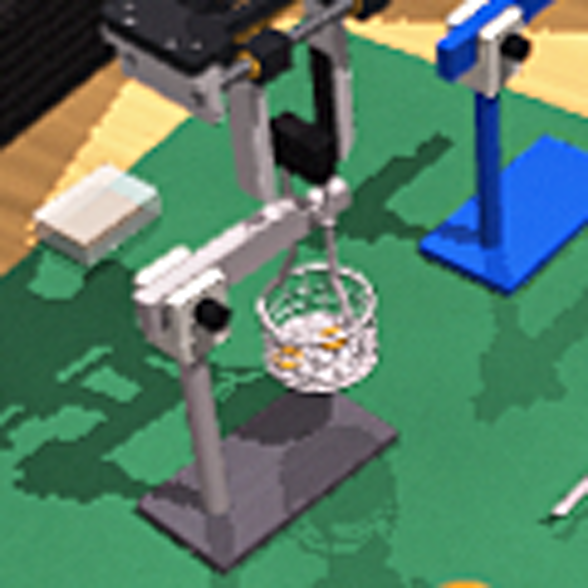

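The basket hangs in the notch at (325,205), level with both wheels inside, and the fingers are open around the block. I'll withdraw upward.

Call:
drive_tool(
  steps=[
    [0, 0, 0, 0, -1.5, -5, 0.5],
    [0, 0, 0, 0, 0, -10, 0.4],
    [0, 0, 0, 0, 0, -15, 0.4],
    [0, 0, 0, 0, 0, -20, 0.4],
    [0, 0, 0, 0, 0, -30, 0.4],
    [0, 0, 0, 0, 0, -30, 0.4],
    [0, 0, 0, 0, 0, -30, 0.4],
    [0, 0, 0, 0, 0, 0, 0.4],
    [0, 0, 0, 0, 0, 0, 0.4],
  ],
)

```text
time: 15.5
ee_pos: [0.5619, -0.1615, 0.3637]
tool_rot: [2.392, 2.022, 0.007]
wrist_force: [-0.4, 0.1, -1.3]
finger_gap: 0.601
```

Run:
```python
from h import *
togo([.5625,-.163,.2076],-9.5)
s=snapshot("scene"); save("look4",s["img"][110:270,205:405],3.9)
print(proj(s,[.562,-.1628,.218]), proj(s,[.562,-.1628,.176]))
```

```text
t 15.5 pos [ 561.9 -161.5  363.7] F [-0.39  0.14 -1.29] gap 56.5
turn [ 0.59  0.16 -0.07] shift mm [ -0.9  -0.8 156.1] tool axes final: x [0.165 0.986 0.   ] y [ 0.986 -0.165  0.   ]
shift in final axes [ -1.4   0.8 156.1]
[[260.12467985 155.8445568 ]] [[261.42684058 168.00582117]]
```

View pics/look4.png

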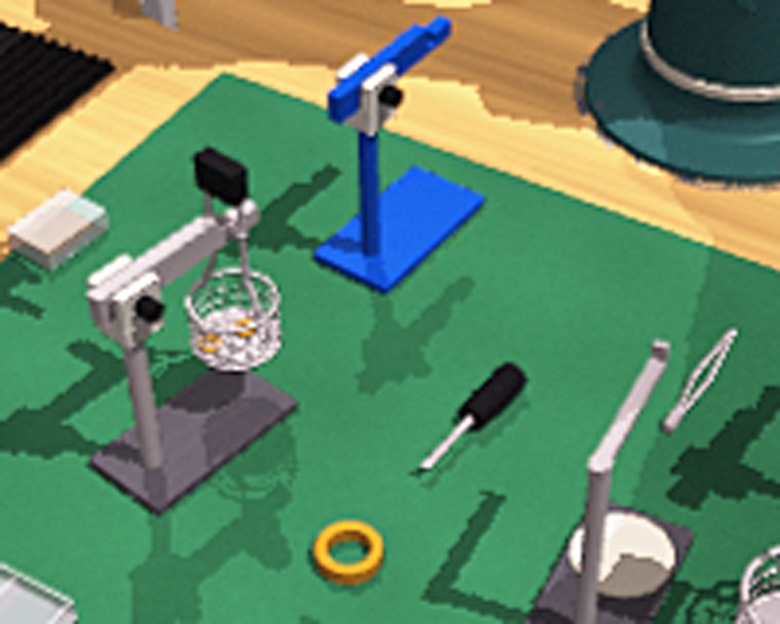

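The basket hangs upright in the notch, with its grip block at (220,177). That is about 1 px from where it should be when home. Both wheels are inside, the hook is empty and the bystanders are undisturbed.

```bash
python3 -c "
from rig import *
print(close_job())"
```

```text
the job is handed in; nothing more can be done
None
```

The small basket is now hanging in the notch of the grey drying stand, and the job is handed in at about 15.5 s of the 61 s allowed. I lifted it about 28 mm off the drip hook, drew it clear, and carried it across level without setting it down.

- **Spring ball:** I slid the hanging bar along the land until I felt the ball at TCP x ≈ 0.5586. I then pushed about 4 mm further at 5–6 N and lowered the bar to the floor of the notch.
- **Fully home:** the bar stopped about 8.3 mm below its height on the land, close to the 8 mm expected. The largest force I read was about 13 N in total, at that stop (about 11 N down and 7 N along the bar).
- **Final look:** after I let go and withdrew, the grip block was about 1 px from where it should be when home. The basket was level, both wheels were inside, and the gripper was well clear. In that view (jar, loupe and part of the bench out of frame), the other things had not moved.

No check failed. The only disagreement was between the pictures and touch: the pictures put the bar's tip about 4 mm nearer the robot than I felt it, so I went by touch.

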